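# Snug the clamp on the glued ring box

### The arm

A 6-joint arm with a two-finger parallel gripper is mounted at the origin on the work surface. World frame = base frame: x ahead of the robot, y to its left, z up, the work surface at z = 0. Lengths are in m, angles in rad, forces in N, time in s.
With the tool pointing down it reaches from about 0.225 to 0.875 m from the base axis. Payload 3.4 kg.
Tool frame: the origin (TCP) lies between the finger pads; the fingertips stand 22 mm ahead of it and the grasp point (between the pads) lies 3 mm ahead of it (manip.finger_overhang is the distance from the TCP to the fingertips, in m); z points along the fingers, y is the line along which they close (so a half turn about z gives the same grasp; the last joint's range is limited). The gripper opens to 85 mm and grips with 20 to 120 N. Pads are 22 mm wide; open, the fingers measure 114 mm over their backs; the gripper's body (76 mm by 85 mm) begins 54 mm behind the grasp point. The pads swing forward as they close: fully open they stand 13 mm farther back than shut.
Start: joints at [1.143, 0.276, 1.505, -0, 1.361, -0.121], TCP at [0.174, 0.548, 0.253] pointing down, gripper open.
Joint ranges: [-2.89, 2.89], [-0.75, 2.08], [0.22, 2.7], [-1.18, 4.32], [0.11, 2.71], [-2.7, 2.7]. Speed limits (rad/s): [2.57, 2.57, 3.14, 3.14, 3.14, 3.14].

### API

Orientations are given as a unit quaternion [w, x, y, z].
In Python, from rig import get_state, eyes, order, manip gives the robot as it stands.
- The arm moves only by the tool drive_tool, never from a script. Its argument "rows" is a list of rows, each a list of 4 numbers: the shift along the tool's x, y, z in units of 25 mm (1.0 is 25 mm), then the turn about the tool's z in units of 6 degrees (1.0 is 6 degrees). A call has exactly 8 rows; each row is the pose to reach, as a shift and turn from the pose commanded when the call began, along the tool's axes at that moment; what a row does not reach only later rows make up. A row lasts 1/12 s, in which the tool goes at most 41.7 mm and 7.16 degrees, less where a joint would pass 70% of its speed; a pose out of reach is approached as far as the arm can. A call with a gripper value outside its range is refused whole. "grip" is the finger opening in mm, from 0 to 85.4, set as the call begins (left out, the last holds). The fingers move at their own pace and stop on an object; "newtons" is the grip in N (left out, the last holds). Time passes only in rows, so rows that repeat a pose let the fingers close, or fill a call up. It gives the time, the measured TCP pose, the force, the opening and the grip force at its end, in the units of the state.
- get_state(): the state, without advancing time (a new reading comes with each control period).
- eyes.get_image(name): name is "scene" or "top" or "wrist"; returns (picture, depth): 480x640x3 uint8, red, green, blue; 480x640 float32, m along the optical axis (not along the pixel's ray), 0 where there is no reading.
- eyes.camera_info(name): a dict with "fx", "fy", "cx", "cy" (pixels), "dist" ([k1, k2, p1, p2, k3] as OpenCV has them; the pictures are not rectified), "R" (3x3) and "t" (3): a world point X has camera coordinates R X + t. Camera axes: x right, y down, z forward; pixel columns grow to the right and rows downward; lengths in m; the calibration is good to about 2 mm. A picture is of the moment at which its call begins: read the wrist's pose just before it. camera_info takes no time and is no camera call; for the wrist camera it gives the pose at the moment of the call.
- order.sign_off(): hands the job in; it is judged then, once.
The state is a dict: "clock": time; "qpos": joint angles; "qd": joint speeds; "effort": joint torques, N m; "position": TCP position; "ee_rot": TCP orientation; "contact_force": force on the tool from outside, world axes, zero at the start; "moment": the same for the moment, N m; "width": finger opening in m; "gripper_force": force on a finger pad.
Only numpy, scipy, OpenCV 4.12 (cv2) and the standard library are available. Lean on these libraries where they do the work, as an engineer would, in place of code of your own. Each camera call takes 0.05 s, during which the arm holds its last target. There are 200 camera calls.

### The job

The lid of the small wooden ring box has just been glued, and the box stands in one of the two little crank clamps on the dresser. Turn that clamp's crank clockwise until its cork pad meets the lid and presses on it snugly, firm but not cranked down hard, then let go of the crank with the pad still pressing. Leave the box where it stands, and do not turn the crank of the other clamp, which has a porcelain dish in it.

Things in the scene. Friction and masses are not known exactly. Their poses are not given: they have to be found in the camera images.
- cork_pad: Cork pad, 32 mm across, 8 mm thick, under the head of the ring box's clamp. Origin: centre of its underside, on the crank's vertical axis; z up. Each radian of the crank, clockwise seen from above, lowers it 6 mm; it does not turn. Past contact a spring behind it yields: 60 N per further rad. 15 to 35 N is snug, under 6 N loose, over 60 N crushes. The screw stays where left.
- box_peg (a point): Mid-height (163 mm above the dresser) of the red upright handle on that clamp's crank: 16 mm across, 44 mm tall; spins freely on its pin, so it can be led round in the fingers, at 55 mm from the pad's axis. Moving it takes about 5.5 N while the pad is free (0 to 2 N held still), then 6.5 N more per rad (snug: 7 to 9 N moving, 3 to 6 N held still). The pad meets the lid after 1.5 to 2.6 rad.
- ring_box: The glued wooden ring box, 60 x 50 mm and 42 mm high, brown with a dark lid and a brass line between, loose under the pad on the clamp's base plate, 15 mm above the dresser. Origin: centre of its underside; x along its length, z up. The clamp is dark green iron and fixed, 150 x 110 mm, 130 mm high; its steel crank (top 142 mm up) lies on it and turns level; only the red handle stands higher.
- dish_peg (a point): The same red handle (middle of its height) on the crank of the other, identical clamp, which has a small white porcelain dish on its base plate. To be left alone.
Things that resemble listed ones, but are neither listed nor needed, are in the scene too. Leave any blue look-alike of the part that bears cork_pad alone. Leave any purple look-alike of the ring_box alone.

How it is judged:
At the end, for the whole second after the job is handed in: The cork pad presses on the ring box with more than 6 N, and the box stands still and level (within 0.1 rad) on the clamp's base, within 12 mm of where it stood (contact force between cork_pad and ring_box above 6 N and distance of ring_box from where it was at the start of the episode below 0.012 m and linear speed of ring_box below 0.01 m/s and angle between ring_box's own z axis and vertical below 0.1 rad); the robot touches nothing.
It fails at once if the pad presses on the ring box with more than 60 N (crushed) (contact force between cork_pad and ring_box above 60 N).
It fails at once if the other clamp's crank is turned: its handle moved by more than 20 mm (distance of dish_peg from where it was at the start of the episode above 0.02 m).
It also fails if it takes over 42 s, if anything falls off the work surface, if the arm or the gripper's body presses on something with over 40 N, if the wrist force passes 120 N, or if a joint passes its speed limit or range.

## Working session

There is one attempt and no reset: what is moved stays moved. The work goes in short steps, Python scripts to look and compute and a tool call to move; the robot and the scene stay as the last step left them, time stands still between calls to the robot, and variables do not carry over. Pictures are saved under pics/ and viewed, at most 10 in all, crops included, and the job is handed in when it is done.

Besides the shell and the picture viewer there is one more tool, called after "Call:" by a JSON object that holds its "fn" and its "kwargs", one argument or row to a line. drive_tool: Moves the arm, as the interface text tells. Its arguments: {"type":"object","properties":{"rows":{"type":"array","items":{"type":"array","items":{"type":"number"}}},"grip":{"type":"number"},"newtons":{"type":"number"}},"required":["rows"]}

```bash
mkdir -p pics; cat > h.py <<'E'
import numpy as np,cv2
from rig import get_state,eyes,order,manip
def pts(name,depth,ci,px):
    K=np.array([[ci['fx'],0,ci['cx']],[0,ci['fy'],ci['cy']],[0,0,1]])
    px=np.asarray(px,float).reshape(-1,2)
    u=cv2.undistortPoints(px[:,None],K,np.array(ci['dist']))[:,0]
    R=np.array(ci['R']);t=np.array(ci['t'])
    d=np.c_[u,np.ones(len(u))]@R   # world ray dirs
    o=-R.T@t
    z=None if depth is None else depth[px[:,1].astype(int),px[:,0].astype(int)]
    return o,d,z
def plane(name,px,h,ci=None):
    ci=ci or eyes.camera_info(name)
    o,d,_=pts(name,None,ci,px)
    return o+d*((h-o[2])/d[:,2])[:,None]
E
python3 - <<'E'
from h import *
for n in ("top","scene"):
    im,d=eyes.get_image(n); np.savez(f"{n}0.npz",im=im,d=d)
    cv2.imwrite(f"pics/{n}0.png",im[...,::-1])
    hsv=cv2.cvtColor(im,cv2.COLOR_RGB2HSV)
    m=(((hsv[...,0]<8)|(hsv[...,0]>172))&(hsv[...,1]>150)&(hsv[...,2]>70)).astype(np.uint8)
    k,l,s,c=cv2.connectedComponentsWithStats(m)
    for i in range(1,k):
        if s[i,4]>25:
            ci=eyes.camera_info(n);o,dd,z=pts(n,d,ci,c[i]); print(n,c[i].round(1),s[i],(o+dd*z[:,None]).round(3),plane(n,c[i],.185).round(3))
print(get_state())
E
```

```text
top [171.1 194. ] [165 189  15  11  98] [[0.525 0.255 0.182]] [[0.525 0.254 0.185]]
top [442.8 206.7] [439 203   9   9  69] [[ 0.518 -0.184  0.183]] [[ 0.518 -0.183  0.185]]
top [434.8 364.5] [431 360   9  10  66] [[ 0.266 -0.173  0.185]] [[ 0.266 -0.173  0.185]]
scene [407.1 189.5] [404 179   8  22 134] [[0.531 0.249 0.169]] [[0.544 0.223 0.185]]
scene [152.2 238.2] [147 227  11  24 169] [[ 0.271 -0.179  0.17 ]] [[ 0.29  -0.192  0.185]]
scene [253.8 290.9] [250 288   9   7  44] [[ 0.517 -0.186  0.183]] [[ 0.519 -0.188  0.185]]
scene [253.7 304.5] [251 296   8  18  62] [[ 0.521 -0.192  0.162]] [[ 0.54  -0.211  0.185]]
{'clock': 0.1, 'qpos': array([ 1.14298553e+00,  2.76544578e-01,  1.50597476e+00,  1.10787302e-05,
        1.36073991e+00, -1.20987271e-01]), 'qd': array([ 0.00039108, -0.00034602, -0.00352694, -0.00031761,  0.000793  ,
       -0.00022672]), 'effort': array([ 8.23733935e-04, -4.17695332e+01, -2.46407479e+01, -1.14111249e-04,
        5.71675351e-03,  1.19666871e-05]), 'position': array([0.1734831 , 0.54775335, 0.25253155]), 'ee_rot': array([-2.31012073e-04,  1.52811801e-01,  9.88254957e-01, -8.00657111e-04]), 'contact_force': array([-0.36593588,  0.68392621,  0.49481796]), 'moment': array([ 0.02609445, -0.02997473,  0.02228644]), 'gripper_force': 0.0, 'width': 0.08562858084301013}
```

View pics/top0.png

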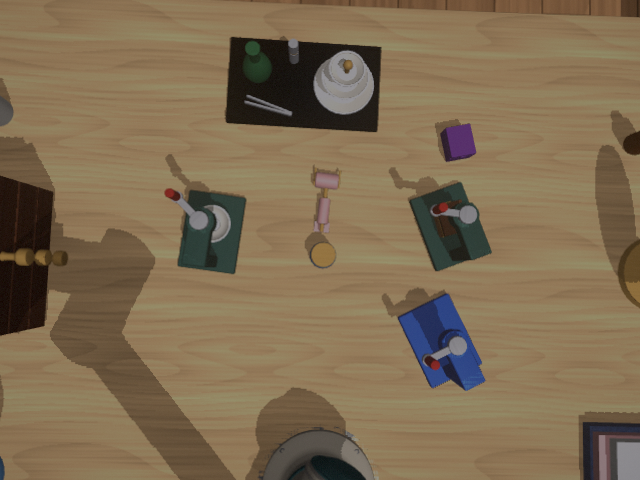

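View pics/scene0.png

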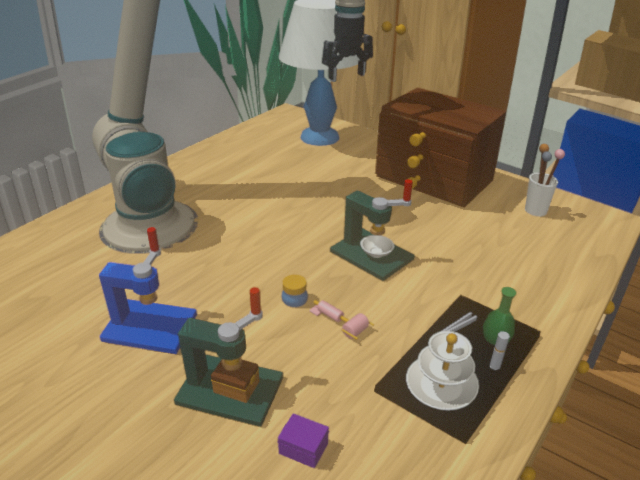

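Candidates by their red handles in the top view: dish clamp at (171,194), brown ring-box clamp at (443,207), and blue look-alike at (435,364). I choose (443,207), the green clamp over the brown box. The purple block at (458,142) is a decoy. Next I check it in a crop and measure the hub.

```bash
python3 - <<'E'
from h import *
z=np.load("top0.npz");im=z['im']
ci=eyes.camera_info("top")
hsv=cv2.cvtColor(im,cv2.COLOR_RGB2HSV).astype(int)
m=((hsv[...,1]<45)&(hsv[...,2]>95)).astype(np.uint8); m[:190]=0;m[250:]=0;m[:,:400]=0;m[:,500:]=0
m2=cv2.morphologyEx(m,cv2.MORPH_OPEN,cv2.getStructuringElement(2,(9,9)))
k,l,s,c=cv2.connectedComponentsWithStats(m2)
for i in range(1,k): print(c[i],s[i]); 
i=1+np.argmax(s[1:,4]); p=plane("top",c[i],.142,ci); 
P=plane("top",[442.8,206.7],.185,ci);print("hub",p,"depth",z['d'][int(c[i][1]),int(c[i][0])],"z",[ (o+dd*q[:,None]) for o,dd,q in [pts("top",z['d'],ci,c[i])]],"peg",P,np.linalg.norm((p-P)[0,:2]))
a=cv2.resize(im[160:290,380:520],None,fx=4,fy=4,interpolation=cv2.INTER_CUBIC)
sc=np.load("scene0.npz")['im']
b=cv2.resize(sc[275:425,170:295],None,fx=3.46,fy=3.46)[:520]
h=min(a.shape[0],b.shape[0]);w=np.hstack([a[:h],b[:h]]);w=w[:, :];w=cv2.resize(w,None,fx=.8,fy=.8)
cv2.imwrite("pics/crop.png",w[...,::-1]);print(w.shape)
from scipy.spatial.transform import Rotation as Ro
s=get_state();q=s['ee_rot'];R=Ro.from_quat([q[1],q[2],q[3],q[0]]).as_matrix();print(R.round(3))
print("tool units", (R.T@(np.array([.518,-.183,.26])-s['position'])/.025).round(2))
E
```

```text
[467.94190871 214.23651452] [460 206  17  18 241]
hub [[ 0.51179917 -0.23851201  0.142     ]] depth 0.8675079 z [array([[ 0.51211331, -0.23938895,  0.13929581]])] peg [[ 0.51789808 -0.18335298  0.185     ]] 0.05549518303404151
(415, 794, 3)
[[-0.953  0.302 -0.001]
 [ 0.302  0.953 -0.002]
 [ 0.    -0.002 -1.   ]]
tool units [-21.97 -23.7   -0.26]
```

View pics/crop.png

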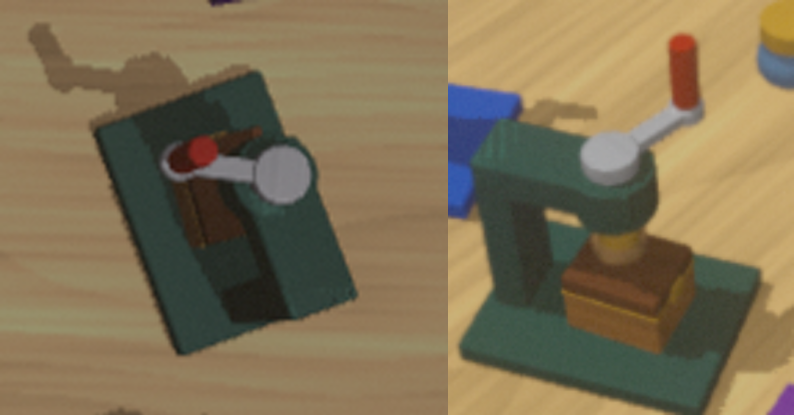

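The crop confirms it: the red handle at (443,207) sits on the crank of the green clamp, with the brown box under its cork. The hub is at (468,214), and the peg-to-hub distance measures 55.5 mm against the expected 55. Now I go above the peg.

Call:
{"fn": "drive_tool", "kwargs": {
  "rows": [
    [-0.5,-1.5,-0.3,0],
    [-1,-3,-0.3,0],
    [-1.5,-4.5,-0.3,0],
    [-2.5,-6,-0.3,0],
    [-3.7,-7.2,-0.3,0],
    [-4.9,-8.3,-0.3,0],
    [-6.1,-9.4,-0.3,0],
    [-7.3,-10.5,-0.3,0]
  ]
}}

```text
clock: 0.77
position: [0.2677, 0.242, 0.2607]
ee_rot: [0.0, 0.152, 0.988, 0.0]
contact_force: [1.8, -0.3, -0.5]
width: 0.0858
gripper_force: 0.0
```

Call:
{"fn": "drive_tool", "kwargs": {
  "rows": [
    [-1.2,-1.1,0,0],
    [-2.4,-2.2,0,0],
    [-3.6,-3.3,0,0],
    [-4.8,-4.4,0,0],
    [-6,-5.5,0,0],
    [-7.2,-6.6,0,0],
    [-8.4,-7.7,0,0],
    [-9.6,-8.8,0,0]
  ]
}}

```text
clock: 1.43
position: [0.4304, -0.0404, 0.2606]
ee_rot: [-0.0, 0.153, 0.988, 0.0]
contact_force: [0.8, 0.3, 0.1]
width: 0.0856
gripper_force: 0.0
```

Call:
{"fn": "drive_tool", "kwargs": {
  "rows": [
    [-1,-0.9,0,0],
    [-2,-1.8,0,0],
    [-3,-2.6,0,0],
    [-4,-3.4,0,0],
    [-4.7,-4,0,0],
    [-5,-4.3,0,0],
    [-5.07,-4.4,0,0],
    [-5.07,-4.4,0,0]
  ]
}}

```text
clock: 2.1
position: [0.5172, -0.1813, 0.2602]
ee_rot: [-0.001, 0.153, 0.988, 0.001]
contact_force: [0.5, -0.3, 0.2]
width: 0.0855
gripper_force: 0.0
```

```bash
cat > w.py <<'E'
from h import *
import sys
from scipy.spatial.transform import Rotation as Ro
s=get_state();ci=eyes.camera_info("wrist");im,d=eyes.get_image("wrist")
cv2.imwrite(f"pics/{sys.argv[1]}.png",im[...,::-1])
print(s['clock'],s['position'],s['qpos'].round(2),s['contact_force'].round(2),s['width'])
q=s['ee_rot'];R=Ro.from_quat([q[1],q[2],q[3],q[0]]).as_matrix();print(R.round(3))
hsv=cv2.cvtColor(im,cv2.COLOR_RGB2HSV)
m=(((hsv[...,0]<8)|(hsv[...,0]>172))&(hsv[...,1]>150)&(hsv[...,2]>70)).astype(np.uint8)
k,l,st,c=cv2.connectedComponentsWithStats(m)
for i in range(1,k):
    if st[i,4]>100: print(c[i],st[i],plane("wrist",c[i],.185,ci),[o+dd*z[:,None] for o,dd,z in [pts("wrist",d,ci,c[i])]])
E
python3 w.py w1
```

```text
2.1 [ 0.51717656 -0.18129491  0.26017523] [-0.46  0.23  1.55  0.    1.36 -1.73] [ 0.55 -0.27  0.18] 0.08553151677431439
[[-0.953  0.303 -0.002]
 [ 0.303  0.953  0.001]
 [ 0.002  0.001 -1.   ]]
[308.58954248 267.54640523] [296 237  29  50 765] [[ 0.51342406 -0.18345128  0.185     ]] [array([[ 0.51322451, -0.18337717,  0.1855085 ]])]
```

View pics/w1.png

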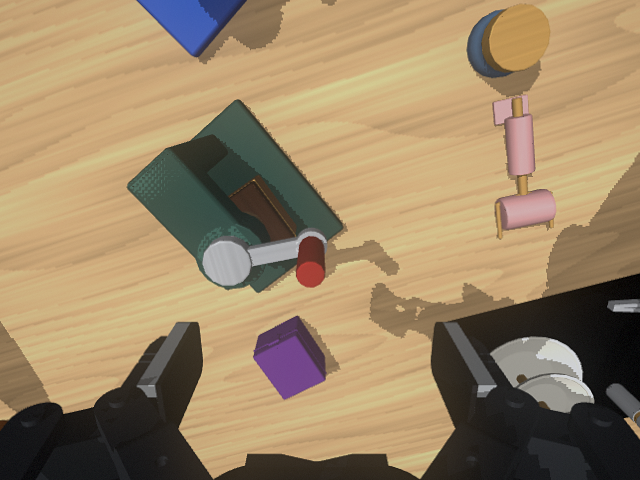

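The wrist view shows the peg top at about (310,274) and the hub at (227,261). The fingers straddle it.

```bash
python3 - <<'E'
from h import *
print(plane("wrist",[310,274],.185),plane("wrist",[227,261],.142), plane("wrist",[312,237],.142))
E
```

```text
[[ 0.51690628 -0.18309741  0.185     ]] [[ 0.51018623 -0.23678987  0.142     ]] [[ 0.51122325 -0.18058666  0.142     ]]
```

Call:
{"fn": "drive_tool", "kwargs": {
  "rows": [
    [0,-0.07,0.7,0],
    [0,-0.07,1.5,0],
    [0,-0.07,2.3,0],
    [0,-0.07,2.9,0],
    [0,-0.07,3.3,0],
    [0,-0.07,3.55,0],
    [0,-0.07,3.6,0],
    [0,-0.07,3.6,0]
  ]
}}

```text
clock: 2.82
position: [0.5172, -0.1827, 0.1711]
ee_rot: [0.0, 0.152, 0.988, 0.0]
contact_force: [0.2, -0.5, -0.3]
width: 0.0851
gripper_force: 0.0
```

Call:
{"fn": "drive_tool", "kwargs": {
  "rows": [
    [0,0,0,0],
    [0,0,0,0],
    [0,0,0,0],
    [0,0,0,0],
    [0,0,0,0],
    [0,0,0,0],
    [0,0,0,0],
    [0,0,0,0]
  ],
  "grip": 10,
  "newtons": 40
}}

```text
clock: 3.48
position: [0.517, -0.1844, 0.1712]
ee_rot: [0.0, 0.153, 0.988, -0.001]
contact_force: [-2.8, -4.9, 2.7]
width: 0.0148
gripper_force: 39.0
```

```bash
cat > g.py <<'E'
from h import *
s=get_state();print(s['clock'],s['position'].round(4),s['contact_force'].round(2),s['width'],s['gripper_force'])
# rows for circle, given centre, start angle theta deg, target angles
R=np.array([[-.953,.302],[.302,.953]])
import sys
p0=np.array(eval(sys.argv[1]));c=np.array(eval(sys.argv[2]));
t0=np.arctan2(*(p0-c)[::-1]);print("theta",np.degrees(t0),"r",np.linalg.norm(p0-c))
for st in eval(sys.argv[3]):
    for k in range(8):
        t=t0-np.radians(st)*(k+1)/8
        r=np.linalg.norm(p0-c)+( .055-np.linalg.norm(p0-c))*(k+1)/8
        q=c+r*np.array([np.cos(t),np.sin(t)])
        print((R.T@(q-p0)/.025).round(2),end=' ')
    p0=q;t0=t;print(p0)
E
python3 g.py "[.5172,-.1832]" "[.511,-.238]" "[20,20,20,20]"; python3 w.py w2
```

```text
3.4833 [ 0.517  -0.1844  0.1712] [-2.81 -4.86  2.72] 0.014795707240545122 38.97473216056824
theta 83.54507917332275 r 0.05514961468587064
[-0.09  0.02] [-0.19  0.03] [-0.29  0.03] [-0.38  0.04] [-0.48  0.04] [-0.57  0.03] [-0.67  0.02] [-0.76  0.01] [ 0.53550215 -0.18875932]
[-0.09 -0.02] [-0.19 -0.04] [-0.28 -0.06] [-0.37 -0.09] [-0.46 -0.12] [-0.55 -0.16] [-0.64 -0.2 ] [-0.72 -0.25] [ 0.55086579 -0.20010912]
[-0.08 -0.05] [-0.16 -0.1 ] [-0.24 -0.16] [-0.32 -0.21] [-0.39 -0.28] [-0.46 -0.34] [-0.53 -0.41] [-0.59 -0.48] [ 0.56142103 -0.21602912]
[-0.06 -0.07] [-0.12 -0.15] [-0.17 -0.23] [-0.23 -0.31] [-0.27 -0.39] [-0.32 -0.48] [-0.36 -0.57] [-0.39 -0.65] [ 0.56589476 -0.23459914]
3.4833 [ 0.51697014 -0.18441221  0.17117999] [-0.47  0.3   1.69 -0.    1.15 -1.73] [-2.81 -4.86  2.72] 0.014795707240545122
[[-0.953  0.302 -0.   ]
 [ 0.302  0.953 -0.002]
 [-0.    -0.002 -1.   ]]
[318.01303134 359.36208501] [ 293  302   47  102 3223] [[ 0.50841414 -0.18023118  0.185     ]] [array([[ 0.51078005, -0.18097194,  0.18150535]])]
```

Call:
{"fn": "drive_tool", "kwargs": {
  "rows": [
    [-0.09,-0.02,0,0],
    [-0.19,-0.01,0,0],
    [-0.29,-0.01,0,0],
    [-0.38,0,0,0],
    [-0.48,0,0,0],
    [-0.57,-0.01,0,0],
    [-0.67,-0.02,0,0],
    [-0.76,-0.03,0,0]
  ]
}}

```text
clock: 4.2
position: [0.5333, -0.1888, 0.1711]
ee_rot: [-0.002, 0.153, 0.988, 0.001]
contact_force: [-5.6, 0.6, 7.4]
width: 0.0154
gripper_force: 39.4
```

Call:
{"fn": "drive_tool", "kwargs": {
  "rows": [
    [-0.09,-0.02,0,0],
    [-0.19,-0.04,0,0],
    [-0.28,-0.06,0,0],
    [-0.37,-0.09,0,0],
    [-0.46,-0.12,0,0],
    [-0.55,-0.16,0,0],
    [-0.64,-0.2,0,0],
    [-0.72,-0.25,0,0]
  ]
}}

```text
clock: 4.87
position: [0.5489, -0.1991, 0.1711]
ee_rot: [-0.002, 0.153, 0.988, 0.002]
contact_force: [-4.6, 3.4, 6.2]
width: 0.015
gripper_force: 39.5
```

Call:
{"fn": "drive_tool", "kwargs": {
  "rows": [
    [-0.08,-0.05,0,0],
    [-0.16,-0.1,0,0],
    [-0.24,-0.16,0,0],
    [-0.32,-0.21,0,0],
    [-0.39,-0.28,0,0],
    [-0.46,-0.34,0,0],
    [-0.53,-0.41,0,0],
    [-0.59,-0.48,0,0]
  ]
}}

```text
clock: 5.53
position: [0.5602, -0.2142, 0.1712]
ee_rot: [-0.001, 0.153, 0.988, 0.003]
contact_force: [-2.0, 4.4, 5.4]
width: 0.0149
gripper_force: 39.5
```

Call:
{"fn": "drive_tool", "kwargs": {
  "rows": [
    [-0.06,-0.07,0,0],
    [-0.12,-0.15,0,0],
    [-0.17,-0.23,0,0],
    [-0.23,-0.31,0,0],
    [-0.27,-0.39,0,0],
    [-0.32,-0.48,0,0],
    [-0.36,-0.57,0,0],
    [-0.39,-0.65,0,0]
  ]
}}

```text
clock: 6.2
position: [0.5658, -0.2324, 0.1712]
ee_rot: [0.0, 0.153, 0.988, 0.003]
contact_force: [0.6, 5.7, 4.4]
width: 0.0151
gripper_force: 39.4
```

```bash
python3 g.py "[.5659,-.2346]" "[.511,-.238]" "[10,10,10,10,10,10,10,10]"
```

```text
6.2 [ 0.5658 -0.2324  0.1712] [0.65 5.74 4.37] 0.01513193551002604 39.398000836372375
theta 3.5438464109620607 r 0.055005181574102585
[-0.02 -0.04] [-0.03 -0.09] [-0.05 -0.14] [-0.06 -0.18] [-0.07 -0.23] [-0.09 -0.27] [-0.1  -0.32] [-0.11 -0.37] [ 0.5656512  -0.24418436]
[-0.01 -0.05] [-0.02 -0.09] [-0.02 -0.14] [-0.03 -0.19] [-0.03 -0.24] [-0.04 -0.29] [-0.04 -0.33] [-0.04 -0.38] [ 0.56374702 -0.25358048]
[-0.   -0.05] [ 0.  -0.1] [ 0.   -0.14] [ 0.   -0.19] [ 0.01 -0.24] [ 0.01 -0.29] [ 0.02 -0.34] [ 0.03 -0.38] [ 0.56024016 -0.26250321]
[ 0.01 -0.05] [ 0.02 -0.09] [ 0.03 -0.14] [ 0.04 -0.19] [ 0.05 -0.23] [ 0.06 -0.28] [ 0.08 -0.33] [ 0.09 -0.37] [ 0.55523715 -0.27068141]
[ 0.02 -0.05] [ 0.03 -0.09] [ 0.05 -0.13] [ 0.07 -0.18] [ 0.09 -0.22] [ 0.11 -0.27] [ 0.13 -0.31] [ 0.16 -0.35] [ 0.54889002 -0.27786661]
[ 0.02 -0.04] [ 0.05 -0.08] [ 0.07 -0.12] [ 0.1  -0.16] [ 0.13 -0.2 ] [ 0.16 -0.24] [ 0.18 -0.28] [ 0.21 -0.32] [ 0.54139162 -0.28384048]
[ 0.03 -0.04] [ 0.06 -0.07] [ 0.09 -0.11] [ 0.13 -0.14] [ 0.16 -0.18] [ 0.19 -0.21] [ 0.23 -0.24] [ 0.27 -0.28] [ 0.53296979 -0.28842151]
[ 0.04 -0.03] [ 0.07 -0.06] [ 0.11 -0.09] [ 0.15 -0.12] [ 0.19 -0.15] [ 0.23 -0.17] [ 0.27 -0.2 ] [ 0.31 -0.23] [ 0.52388042 -0.2914705 ]
```

Call:
{"fn": "drive_tool", "kwargs": {
  "rows": [
    [-0.02,-0.04,0,0],
    [-0.03,-0.09,0,0],
    [-0.05,-0.14,0,0],
    [-0.06,-0.18,0,0],
    [-0.07,-0.23,0,0],
    [-0.09,-0.27,0,0],
    [-0.1,-0.32,0,0],
    [-0.11,-0.37,0,0]
  ]
}}

```text
clock: 6.87
position: [0.5661, -0.2422, 0.1712]
ee_rot: [0.001, 0.153, 0.988, 0.003]
contact_force: [2.0, 5.3, 4.0]
width: 0.0151
gripper_force: 39.4
```

Call:
{"fn": "drive_tool", "kwargs": {
  "rows": [
    [-0.01,-0.05,0,0],
    [-0.02,-0.09,0,0],
    [-0.02,-0.14,0,0],
    [-0.03,-0.19,0,0],
    [-0.03,-0.24,0,0],
    [-0.04,-0.29,0,0],
    [-0.04,-0.33,0,0],
    [-0.04,-0.38,0,0]
  ]
}}

```text
clock: 7.53
position: [0.5647, -0.2518, 0.1712]
ee_rot: [0.001, 0.153, 0.988, 0.003]
contact_force: [2.1, 4.4, 2.6]
width: 0.0153
gripper_force: 39.4
```

Call:
{"fn": "drive_tool", "kwargs": {
  "rows": [
    [0,-0.05,0,0],
    [0,-0.1,0,0],
    [0,-0.14,0,0],
    [0,-0.19,0,0],
    [0.01,-0.24,0,0],
    [0.01,-0.29,0,0],
    [0.02,-0.34,0,0],
    [0.03,-0.38,0,0]
  ]
}}

```text
clock: 8.2
position: [0.5617, -0.261, 0.1713]
ee_rot: [0.002, 0.153, 0.988, 0.002]
contact_force: [3.6, 3.6, 2.7]
width: 0.0151
gripper_force: 39.3
```

```bash
cat > f.py <<'E'
from h import *
s=get_state();p=s['position'][:2];c=np.array([.511,-.238]);t=np.arctan2(*(p-c)[::-1])
F=s['contact_force'][:2]
print(s['clock'],p.round(4),"deg turned",83.5-np.degrees(t),"r",np.linalg.norm(p-c),"tang",F@[-np.sin(t),np.cos(t)],"rad",F@[np.cos(t),np.sin(t)])
E
python3 f.py
```

```text
8.2 [ 0.5617 -0.261 ] deg turned 107.88070455453969 r 0.055685585827793455 tang 4.718688778957135 rad 1.7915780556233794
```

Call:
{"fn": "drive_tool", "kwargs": {
  "rows": [
    [0.01,-0.05,0,0],
    [0.02,-0.09,0,0],
    [0.03,-0.14,0,0],
    [0.04,-0.19,0,0],
    [0.05,-0.23,0,0],
    [0.06,-0.28,0,0],
    [0.08,-0.33,0,0],
    [0.09,-0.37,0,0]
  ]
}}

```text
clock: 8.87
position: [0.5572, -0.2694, 0.1713]
ee_rot: [0.003, 0.153, 0.988, 0.002]
contact_force: [4.7, 4.2, 2.3]
width: 0.0153
gripper_force: 39.3
```

```bash
python3 f.py
```

```text
8.8667 [ 0.5572 -0.2694] deg turned 117.73815415869647 r 0.055849709975451474 tang 6.129885077477843 rad 1.5513121741538636
```

Call:
{"fn": "drive_tool", "kwargs": {
  "rows": [
    [0.02,-0.05,0,0],
    [0.03,-0.09,0,0],
    [0.05,-0.13,0,0],
    [0.07,-0.18,0,0],
    [0.09,-0.22,0,0],
    [0.11,-0.27,0,0],
    [0.13,-0.31,0,0],
    [0.16,-0.35,0,0]
  ]
}}

```text
clock: 9.53
position: [0.5514, -0.2767, 0.1713]
ee_rot: [0.003, 0.153, 0.988, 0.002]
contact_force: [6.5, 3.2, 0.4]
width: 0.0149
gripper_force: 39.2
```

```bash
python3 f.py; python3 - <<'E'
from h import *
im,d=eyes.get_image("scene")
sc=np.load("scene0.npz")['im']
w=np.hstack([cv2.resize(x[300:420,170:290],(400,400),interpolation=cv2.INTER_CUBIC) for x in (sc,im)])
cv2.imwrite("pics/sc1.png",w[...,::-1])
E
```

```text
9.5333 [ 0.5514 -0.2767] deg turned 127.24532935199099 r 0.05597959445877437 tang 6.772303078331406 rad 2.4613519591592987
```

View pics/sc1.png

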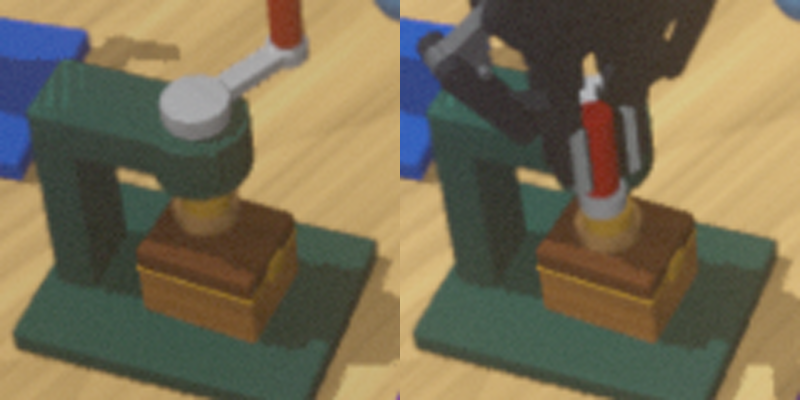

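The picture shows the pad at the lid, around (608,235), and the force is rising as it should past contact. One more 10° step.

Call:
{"fn": "drive_tool", "kwargs": {
  "rows": [
    [0.02,-0.04,0,0],
    [0.05,-0.08,0,0],
    [0.07,-0.12,0,0],
    [0.1,-0.16,0,0],
    [0.13,-0.2,0,0],
    [0.16,-0.24,0,0],
    [0.18,-0.28,0,0],
    [0.21,-0.32,0,0]
  ]
}}

```text
clock: 10.25
position: [0.5446, -0.2829, 0.1713]
ee_rot: [0.004, 0.153, 0.988, 0.002]
contact_force: [8.4, 2.7, 0.6]
width: 0.0149
gripper_force: 39.1
```

```bash
python3 f.py
```

```text
10.25 [ 0.5446 -0.2829] deg turned 136.742359590577 r 0.056080706197190175 tang 8.373053006829853 rad 2.9034577652915576
```

That is 8.4 N while moving, inside the snug range. I hold still and read the force.

Call:
{"fn": "drive_tool", "kwargs": {
  "rows": [
    [0,0,0,0],
    [0,0,0,0],
    [0,0,0,0],
    [0,0,0,0],
    [0,0,0,0],
    [0,0,0,0],
    [0,0,0,0],
    [0,0,0,0]
  ]
}}

```text
clock: 10.92
position: [0.5444, -0.2831, 0.1713]
ee_rot: [0.004, 0.153, 0.988, 0.002]
contact_force: [5.9, 2.6, 0.6]
width: 0.0147
gripper_force: 39.1
```

```bash
python3 f.py
```

```text
10.9167 [ 0.5444 -0.2831] deg turned 137.01473847160025 r 0.05610899955484859 tang 6.293842545546119 rad 1.4403039587681898
```

Call:
{"fn": "drive_tool", "kwargs": {
  "rows": [
    [0,0,0,0],
    [0,0,0,0],
    [0,0,0,0],
    [0,0,0,0],
    [0,0,0,0],
    [0,0,0,0],
    [0,0,0,0],
    [0,0,0,0]
  ],
  "grip": 70
}}

```text
clock: 11.58
position: [0.5406, -0.2845, 0.1708]
ee_rot: [-0.0, 0.153, 0.988, 0.0]
contact_force: [-0.5, -0.5, 0.1]
width: 0.0698
gripper_force: 0.0
```

Call:
{"fn": "drive_tool", "kwargs": {
  "rows": [
    [0,0,-0.4,0],
    [0,0,-0.9,0],
    [0,0,-1.5,0],
    [0,0,-2.2,0],
    [0,0,-2.9,0],
    [0,0,-3.5,0],
    [0,0,-3.8,0],
    [0,0,-3.8,0]
  ]
}}

```text
clock: 12.25
position: [0.5416, -0.2851, 0.2685]
ee_rot: [0.002, 0.153, 0.988, -0.001]
contact_force: [0.3, 0.0, -0.3]
width: 0.0703
gripper_force: 0.0
```

Call:
{"fn": "drive_tool", "kwargs": {
  "rows": [
    [0.5,0.5,0,0],
    [1.2,1,0,0],
    [2,1.8,0,0],
    [3,2.6,0,0],
    [4,3.4,0,0],
    [5,4.2,0,0],
    [5.5,4.6,0,0],
    [5.5,4.6,0,0]
  ]
}}

```text
clock: 12.92
position: [0.4418, -0.1305, 0.2654]
ee_rot: [-0.001, 0.152, 0.988, 0.001]
contact_force: [-0.9, -0.5, -0.3]
width: 0.0695
gripper_force: 0.0
```

```bash
python3 - <<'E'
from h import *
im,d=eyes.get_image("scene");it,dt=eyes.get_image("top")
w=np.hstack([cv2.resize(im[270:420,170:300],(400,460),interpolation=cv2.INTER_CUBIC),cv2.resize(it[160:290,390:503],(400,460),interpolation=cv2.INTER_CUBIC)])
cv2.imwrite("pics/fin.png",w[...,::-1])
hsv=cv2.cvtColor(it,cv2.COLOR_RGB2HSV)
m=(((hsv[...,0]<8)|(hsv[...,0]>172))&(hsv[...,1]>150)&(hsv[...,2]>70)).astype(np.uint8)
k,l,s,c=cv2.connectedComponentsWithStats(m)
for i in range(1,k):
    if s[i,4]>25:
        p=plane("top",c[i],.185)[0];print(c[i],p,83.5-np.degrees(np.arctan2(p[1]+.238,p[0]-.511)))
print(get_state()['contact_force'],get_state()['clock'])
E
```

```text
[171.32478632 193.90598291] [0.52516463 0.25365188 0.185     ] -4.849748829662616
[434.61764706 364.39705882] [ 0.2658562  -0.17228565  0.185     ] -81.4938356299109
[ 0.32069872 -0.60124103  0.2189937 ] 13.0167
```

View pics/fin.png

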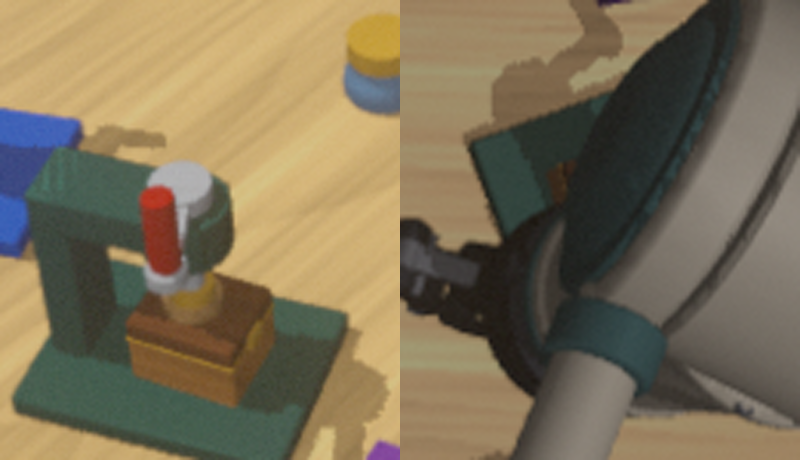

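The pad rests on the lid at about (190,300), the box has not moved, and the gripper is clear. The dish handle is still at (171,194). Handing in.

```bash
python3 -c "
from rig import order
print(order.sign_off())"
```

```text
the job is handed in; nothing more can be done
None
```

I turned the ring box clamp's crank about 137° clockwise until the pad pressed on the lid at an estimated 27 N, let go and handed the job in after about 13 s; the box looks unmoved, the dish clamp's crank was not turned, and no verdict was returned.

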